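Clip a carrier plate onto the inspection stage

ROBOT

A 6-joint arm with a two-finger parallel gripper is mounted at the origin on a cart in front of the work surface, level with it; the furniture and walls round the work are solid. World frame = base frame: x ahead of the robot, y to its left, z up, the work surface at z = 0. Lengths are in m, angles in degrees, forces in N, time in s.
With the tool pointing down it reaches from about 0.4 to 0.825 m from the base axis. Payload 7 kg.
Tool frame: the origin (TCP) lies on the centre line of the jaws, within the pads' length; the fingertips stand 14 mm ahead of it and the grasp point (between the pads) lies 5 mm behind it; z points along the fingers, y is the line along which they close (so a half turn about z gives the same grasp; the last joint's range is limited). The gripper opens to 88 mm and grips with 3 to 60 N. Pads are 19 mm wide; open, the fingers measure 130 mm over their backs; the gripper's body (78 mm by 193 mm) begins 47 mm behind the grasp point.
Start: joints at [80.621, 20.546, 0.682, 0, -70.136, -16.507], TCP at [0.295, 0.607, 0.241] pointing down, gripper open.
Joint ranges: [-176.03, 176.03], [-82.01, 121.73], [-58.28, 71.71], [-173.87, 95.51], [-174.79, -0.11], [-173.66, 173.66]. Speed limits (degrees/s): [136.94, 136.94, 172.46, 180, 180, 180].

INTERFACE

Orientations are given as [roll, pitch, yaw] about the fixed x, y, z axes, in that order (R = Rz(yaw) Ry(pitch) Rx(roll)).
In Python, from plant import r gives the robot as it stands.
- The arm moves only by the tool send_rows, never from a script. Its argument "steps" is a list of rows, each an object with "dp": the shift along the tool's x, y, z in mm, a list of three; "roll": the turn about the tool's z in rad; "jaw": the opening in per cent of the stroke, from 0 (shut) to 100 (fully open). In form: [{"dp": [tx, ty, tz], "roll": roll, "jaw": jaw}, ...]. A call has 1 to 5 rows; each row is the pose to reach, as a shift and turn from the pose commanded when the call began, along the tool's axes at that moment; what a row does not reach only later rows make up. A row lasts 1/8 s, in which the tool goes at most 62.5 mm and 10.7 degrees, less where a joint would pass 70% of its speed; a pose out of reach is approached as far as the arm can. A call with a gripper value outside its range is refused whole. The fingers move at their own pace and stop on an object; "newtons" is the grip in N (left out, the last holds). Time passes only in rows, so rows that repeat a pose let the fingers close. It gives the time, the measured TCP pose, the force, the opening and the grip force at its end, in the units of the state.
- r.get_state(): the state, without advancing time (a new reading comes with each control period).
- r.capture(name): name is "side" or "top"; returns a dict with "image" (420x560x3 uint8, blue, green, red), "K" (3x3 intrinsics, pixels), "dist" ([k1, k2, p1, p2, k3] as OpenCV has them; the pictures are not rectified), "rvec" (rotation vector, rad) and "tvec" (3), from world to camera coordinates, as OpenCV has them. Camera axes: x right, y down, z forward; pixel columns grow to the right and rows downward; lengths in m; the calibration is good to about 2 mm. A picture is of the moment at which its call begins. There is no depth.
- r.close_job(): hands the job in; it is judged then, once.
The state is a dict: "time_s": time; "joints": joint angles; "qd": joint speeds; "joint_torque": joint torques, N m; "tcp_pos": TCP position; "eef_rot": TCP orientation; "contact_force": force on the tool from outside, world axes, zero at the start; "moment": the same for the moment, N m; "gripper_width": finger opening in m; "gripper_force": force on a finger pad.
Only numpy, scipy, OpenCV 4.12 (cv2) and the standard library are available. Lean on these libraries where they do the work, as an engineer would, in place of code of your own. Each camera call takes 0.05 s, during which the arm holds its last target. There are 200 camera calls.

TASK

Lift the spring clip of the inspection stage by its red knob until it stays open, then slide the white carrier plate, end without the blue rib first, along the bed between the rails until it bears fully home against the brass stop (someone has set it, so feel for it), pressing it there gently but distinctly (about 8 N, never more than 15 N). Then lower the clip by its knob, without letting it snap down or forcing it onto the plate, so that its rubber pad holds the plate there, and let go; leave the other things on the bench where they are.

Things in the scene. Friction and masses are not known exactly. Their poses are not given: they have to be found in the camera images.
- stage: Aluminium inspection stage, fixed on the bench. Origin on the bench surface; x axis = slide-in direction. Base x = -120 to +104 mm, 88 mm wide; flat bed top 14 mm up. Two steel rails 7 mm high above the bed, 8 mm thick, run from x = -26 to +50 mm, 53 mm apart inside; from x = -52 to -26 mm they flare to about 68 mm apart at the mouth; before that the bed is open.
- stop (a joint): How far the sprung brass face of the adjustable stop is pressed in, m (0 = free; stiff, about 30 N per mm after 2 N). The stop, 50 mm wide and 8 mm high, stands across the bed between the rails; its face looks to -x and was set anywhere from x = 42 to 52 mm of the stage. Where is not reported: it must be felt.
- clip (a joint): Clip angle, rad: 0 = down (start; pad 3 mm above the empty bed), 1.6 = fully open, up and away from the mouth. Hinge axis along the stage's y at x = 66, z = 29 mm of the stage. Over-centre spring, 0.3 N m per rad away from 0.85 rad (about 4 N at the knob near either end): above 0.85 it pulls open and stays open, below it pulls shut; let go on that side it snaps down. On the plate it rests at about 0.04 rad, its pad 46 mm from the hinge.
- clip_knob (a point): Centre of the clip's red knob, a cylinder 13 mm in diameter and 18 mm long along the stage's y, on a 10 mm wide stalk on a 12 mm wide blade. From the hinge axis it lies 58 mm toward -x and 21 mm up with the clip down (50 mm above the bench); fully open, about 23 mm toward +x and 57 mm up. Pinched along y it pivots between the fingers as the clip swings.
- plate: Loose white carrier plate, 90 x 50 x 5 mm, 50 to 100 g, lying flat on the bench. Origin at the centre of its underside, x toward its leading end (the end without rib), z up.
- plate_rib (a point): On the plate's blue grip rib (16 mm along x, 14 mm along y, from the plate's top at 5 mm up to 31 mm above its underside): the point at the rib's centre, 20 mm above the underside, 31 mm behind the plate's origin (76 mm behind the leading edge). A push up here can also press the plate down on the bed, whose friction then takes part of the push: ease off the downward force.
- plate_lead (a point): Middle of the lower edge of the plate's leading end, 45 mm ahead of the plate's origin.
- tape_blue: Bystander: roll of blue tape, 66 mm across, 16 mm high. Origin at the centre of its underside.
- jar_balm: Bystander: jar with a green lid, 59 mm across, 50 mm high. Origin at the centre of its underside.
- ink_amber: Bystander: small dark ink bottle with a blue tip, 29 mm across, 86 mm high. Origin at the centre of its underside.
- cup_rinse: Bystander: white cup, 65 mm across, 70 mm high. Origin at the centre of its underside.
- tattoo_machine: Bystander: black pen-shaped rotary machine, 191x44x40 mm. Origin at the centre of its underside.

How it is judged:
By the outcome, as a careful person would: the job done as asked, in the order asked, and still so for the second after the job is handed in, with the robot touching nothing.
It also fails if it takes over 72 s, if anything falls off the work surface, if the arm or the gripper's body presses on something with over 40 N, if the wrist force passes 120 N, or if a joint passes its speed limit or range.

## Working session

There is one attempt and no reset: what is moved stays moved. The work goes in short steps, Python scripts to look and compute and a tool call to move; the robot and the scene stay as the last step left them, time stands still between calls to the robot, and variables do not carry over. Pictures are saved under pics/ and viewed, at most 10 in all, crops included, and the job is handed in when it is done.

Besides the shell and the picture viewer there is one more tool, called after "Call:" by a JSON object that holds its "method" and its "body", one argument or row to a line. send_rows: Moves the arm, as the interface text tells. Its arguments: {"type":"object","properties":{"steps":{"type":"array","items":{"type":"object","properties":{"dp":{"type":"array","items":{"type":"number"}},"roll":{"type":"number"},"jaw":{"type":"number"}}}},"newtons":{"type":"number"}},"required":["steps"]}

```bash
mkdir -p pics; ls; python3 - <<'E'
from plant import r
import cv2,pickle
s=r.get_state();print(s)
for n in("side","top"):
    c=r.capture(n);cv2.imwrite(f"pics/{n}0.png",c["image"]);pickle.dump(c,open(f"{n}0.pkl","wb"));print(n,c["K"],c["dist"],c["rvec"],c["tvec"])
E
```

```text
pics
{'time_s': 0.0, 'joints': array([ 8.06206574e+01,  2.05913027e+01,  6.34756863e-01, -2.06756209e-02,
       -7.01339710e+01, -1.65060082e+01]), 'qd': array([ 0.04139829, -0.05412108,  0.07961542,  0.01677369,  0.07295719,
       -0.01643491]), 'joint_torque': array([-3.78531222e-04, -5.82727754e+01,  2.93042189e+01,  6.99670002e+00,
        6.75269999e-03, -1.68083188e-04]), 'tcp_pos': array([0.29451417, 0.60686144, 0.23962986]), 'eef_rot': array([ 1.79907691e+02, -7.08438805e-03, -2.58923865e+01]), 'contact_force': array([ 1.09714137, -0.27734827,  0.55295952]), 'moment': array([-0.03998148,  0.05742045,  0.03505842]), 'gripper_force': 0.0, 'gripper_width': 0.08757371544326396}
side [[457.43254603   0.         286.46103126]
 [  0.         457.43254603 209.02412923]
 [  0.           0.           1.        ]] [-0.0816704  0.         0.         0.         0.       ] [ 2.25407598 -0.41703126  0.16411057] [-0.52298472  0.17593848  1.01992026]
top [[414.5705833    0.         280.88189218]
 [  0.         414.5705833  207.50788067]
 [  0.           0.           1.        ]] [0.02001433 0.         0.         0.         0.        ] [ 2.18131524 -2.18846494  0.11179732] [-0.03672963  0.56658628  1.20669817]
```

View pics/side0.png

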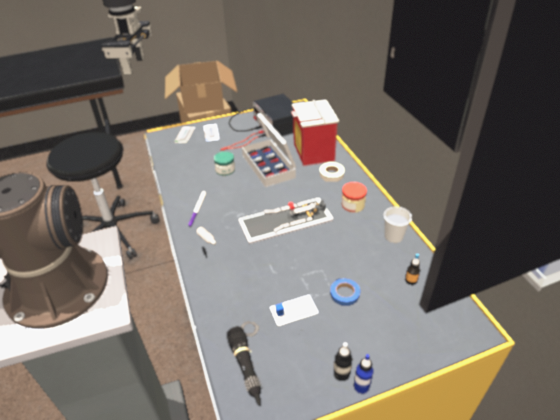

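View pics/top0.png

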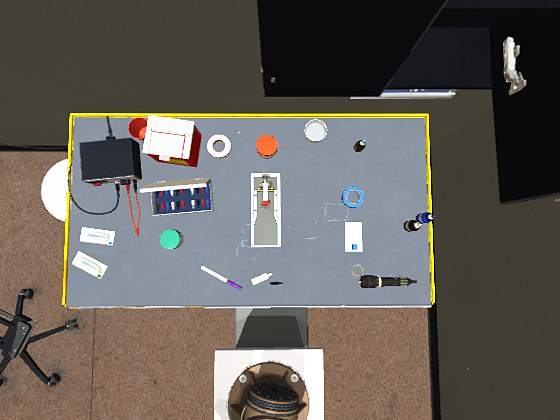

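The side view shows the stage at about (286,218), its knob at (291,207), the plate at (294,310) with its blue rib at (279,309), and the tape at (345,291). In the top view the stage is at (265,210) with its mouth toward the robot, the red knob near (265,203), and the plate at (353,237) with the rib at (353,248), so the leading end already points to +x.

```bash
cat >h.py <<'E'
import numpy as np,cv2,pickle
def load(n):return pickle.load(open(n,"rb"))
def ray(c,uv):
    p=cv2.undistortPoints(np.array([[uv]],float),c["K"],c["dist"])[0,0]
    R=cv2.Rodrigues(np.asarray(c["rvec"],float))[0];d=R.T@np.array([p[0],p[1],1.])
    return -R.T@np.asarray(c["tvec"],float).ravel(),d/np.linalg.norm(d)
def onz(c,uv,z):
    o,d=ray(c,uv);return o+d*(z-o[2])/d[2]
def tri(c1,u1,c2,u2):
    o1,d1=ray(c1,u1);o2,d2=ray(c2,u2)
    t=np.linalg.lstsq(np.c_[d1,-d2],o2-o1,rcond=None)[0]
    a=o1+t[0]*d1;b=o2+t[1]*d2;return (a+b)/2,np.linalg.norm(a-b)
def cent(m,box):
    x0,y0,x1,y1=box;w=np.zeros_like(m);w[y0:y1,x0:x1]=m[y0:y1,x0:x1];M=cv2.moments(w,True)
    return (M["m10"]/max(M["m00"],1),M["m01"]/max(M["m00"],1)),M["m00"]
def red(i):
    h=cv2.cvtColor(i,cv2.COLOR_BGR2HSV);return (((h[...,0]<8)|(h[...,0]>172))&(h[...,1]>150)&(h[...,2]>90)).astype(np.uint8)
def blue(i):
    h=cv2.cvtColor(i,cv2.COLOR_BGR2HSV);return ((h[...,0]>100)&(h[...,0]<128)&(h[...,1]>150)&(h[...,2]>60)).astype(np.uint8)
E
python3 - <<'E'
from h import *
s,t=load("side0.pkl"),load("top0.pkl")
for nm,f,bs,bt in(("knob",red,(283,200,298,213),(258,192,273,212)),("rib",blue,(272,300,287,318),(345,240,361,256))):
    a,na=cent(f(s["image"]),bs);b,nb=cent(f(t["image"]),bt);print(nm,a,na,b,nb,tri(s,a,t,b) if na and nb else "")
g=cv2.cvtColor(t["image"],cv2.COLOR_BGR2GRAY)
for nm,box,z,th in(("plate",(338,215,370,257),.005,185),("stage",(246,168,286,252),.014,165)):
    x0,y0,x1,y1=box;m=(g[y0:y1,x0:x1]>th).astype(np.uint8)
    cs,_=cv2.findContours(m,cv2.RETR_EXTERNAL,cv2.CHAIN_APPROX_NONE);c=max(cs,key=cv2.contourArea)
    (cx,cy),wh,an=cv2.minAreaRect(c);P=cv2.boxPoints(((cx+x0,cy+y0),(wh[0]+1,wh[1]+1),an))
    W=np.array([onz(t,p,z)[:2] for p in P]);print(nm,wh,an,P.round(1).tolist(),"\n",W.round(4).tolist(),W.mean(0))
i=np.hstack([cv2.resize(t["image"][165:255,240:375],None,fx=4,fy=4,interpolation=2)])
j=cv2.resize(s["image"][195:325,230:350],(240*2,520),interpolation=2)
cv2.imwrite("pics/c1.png",i);cv2.imwrite("pics/c2.png",j)
E
```

```text
knob (291.27272727272725, 206.0909090909091) 11.0 (264.80645161290323, 202.90322580645162) 31.0 (array([0.57669562, 0.00887728, 0.05019094]), np.float64(0.002354385926409674))
rib (279.11764705882354, 309.1470588235294) 34.0 (352.625, 247.0) 8.0 (array([ 0.44874174, -0.25131745,  0.01724389]), np.float64(0.00018847040621973303))
plate (29.0, 17.0) 90.0 [[344.5, 221.5], [362.5, 221.5], [362.5, 251.5], [344.5, 251.5]] 
 [[0.5253, -0.2306], [0.5252, -0.285], [0.4352, -0.283], [0.4354, -0.229]] [ 0.48027007 -0.25689658]
stage (74.0, 34.0) 90.0 [[245.5, 172.5], [280.5, 172.5], [280.5, 247.5], [245.5, 247.5]] 
 [[0.6736, 0.0675], [0.6734, -0.038], [0.4481, -0.0372], [0.4486, 0.0667]] [0.56092844 0.01474464]
```

View pics/c1.png

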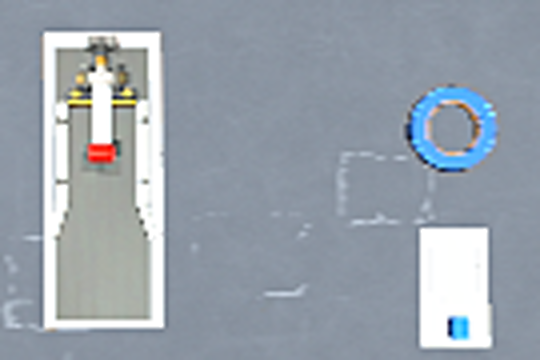

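View pics/c2.png

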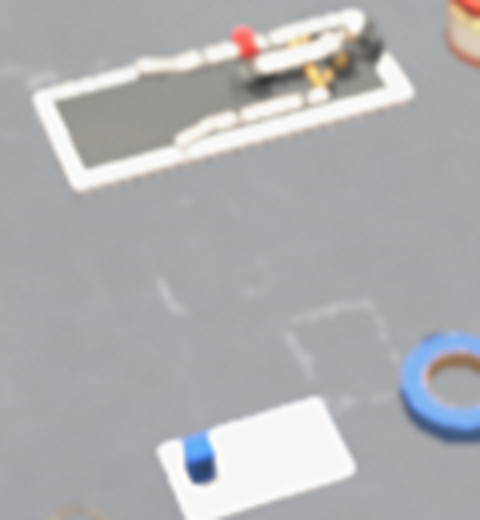

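The crops show the stage, its knob and plate parallel in the image to about a pixel; the rib at (458,328) in crop 1 sits at the plate's rear, and the clip is down. I'll measure the edges to sub-pixel.

```bash
cat >>h.py <<'E'
def cross(v,rev=False):  # sub-pixel position of strongest rise (from outside in)
    v=v.astype(float);v=v[::-1] if rev else v
    d=np.clip(np.diff(v),0,None);k=int(np.argmax(d));w=d[max(0,k-1):k+2];p=(np.arange(max(0,k-1),max(0,k-1)+len(w))*w).sum()/w.sum()+.5
    return len(v)-1-p if rev else p
def edges(g,x0,x1,y0,y1,xm,ym,rows,cols):
    L=[(x0+cross(g[y,x0:xm]),y) for y in rows];R=[(xm+cross(g[y,xm:x1],True),y) for y in rows]
    T=[(x,y0+cross(g[y0:ym,x])) for x in cols];B=[(x,ym+cross(g[ym:y1,x],True)) for x in cols]
    return L,R,T,B
def line(c,pts,z):
    W=np.array([onz(c,p,z)[:2] for p in pts]);vx,vy,x,y=cv2.fitLine(W.astype(np.float32),cv2.DIST_HUBER,0,1e-5,1e-5).ravel()
    return np.array([x,y]),np.degrees(np.arctan(vy/vx)) if abs(vx)>abs(vy) else np.degrees(np.arctan(-vx/vy))
E
python3 - <<'E'
from h import *
t=load("top0.pkl");g=cv2.cvtColor(t["image"],cv2.COLOR_BGR2GRAY)
for nm,a,z in(("plate",(339,369,216,257,350,236,range(225,248,1),range(348,360)),.004),("stage",(244,288,166,253,254,180,range(176,244,1),range(256,277)),.013)):
    if nm=="stage":
        x0,x1,y0,y1=244,288,166,253
        L=[(x0+cross(g[y,x0:255]),y) for y in a[6]];R=[(274+cross(g[y,274:x1],True),y) for y in a[6]]
        T=[(x,y0+cross(g[y0:178,x])) for x in a[7]];B=[(x,242+cross(g[242:y1,x],True)) for x in a[7]]
        E=L,R,T,B
    else:E=edges(g,*a)
    for n,e in zip("LRTB",E):print(nm,n,np.median(np.array(e),0).round(2),*[v.round(4) for v in line(t,e,z)])
E
```

```text
plate L [344.5 236. ] [ 0.4787 -0.2299] -1.0101
plate R [361.5 236. ] [ 0.4927 -0.2815] -1.2159
plate T [353.5 221.5] [ 0.5253 -0.2577] -0.1654
plate B [353.5  251.47] [ 0.4354 -0.2559] -0.6242
stage L [250.5 209.5] [0.54   0.0522] 0.1396
stage R [280.47 209.5 ] [ 0.5618 -0.0369] 0.4827
stage T [266.  172.5] [0.6737 0.0103] -0.0632
stage B [266.  246.5] [0.4509 0.0077] 1.0241
```

Call:
{"method": "send_rows", "body": {
  "steps": [
    {"dp": [46,37,0],"roll": -0.15,"jaw": 100},
    {"dp": [93,75,0],"roll": -0.3,"jaw": 100},
    {"dp": [139,112,0],"roll": -0.4519,"jaw": 100},
    {"dp": [186,150,0],"roll": -0.4519,"jaw": 60},
    {"dp": [232,187,0],"roll": -0.4519,"jaw": 60}
  ],
  "newtons": 20
}}

```text
time_s: 0.72
tcp_pos: [0.4221, 0.3357, 0.2404]
eef_rot: [180.0, 0.0, 0.0]
contact_force: [0.6, 0.4, 0.2]
gripper_width: 0.0729
gripper_force: 0.0
```

Call:
{"method": "send_rows", "body": {
  "steps": [
    {"dp": [30,55,0],"roll": 0,"jaw": 45},
    {"dp": [62,110,10],"roll": 0,"jaw": 45},
    {"dp": [95,165,40],"roll": 0,"jaw": 45},
    {"dp": [125,220,70],"roll": 0,"jaw": 45},
    {"dp": [155,275,90],"roll": 0,"jaw": 45}
  ]
}}

```text
time_s: 1.35
tcp_pos: [0.5678, 0.0778, 0.1561]
eef_rot: [180.0, 0.0, 0.0]
contact_force: [1.2, 0.7, -0.1]
gripper_width: 0.0395
gripper_force: 0.0
```

Call:
{"method": "send_rows", "body": {
  "steps": [
    {"dp": [0,50,10],"roll": 0,"jaw": 45},
    {"dp": [0,54,40],"roll": 0,"jaw": 45},
    {"dp": [0,54,50],"roll": 0,"jaw": 45},
    {"dp": [0,54,50],"roll": 0,"jaw": 45}
  ]
}}

```text
time_s: 1.85
tcp_pos: [0.5673, 0.0259, 0.1069]
eef_rot: [180.0, 0.1, 0.0]
contact_force: [0.3, 0.6, 0.0]
gripper_width: 0.0396
gripper_force: 0.0
```

```bash
python3 - <<'E'
from plant import r
from h import *
print(r.get_state()["tcp_pos"])
a=[]
for n,b in(("top",(235,160,305,230)),("side",(262,180,322,230))):
    c=r.capture(n);pickle.dump(c,open(n+"1.pkl","wb"))
    x0,y0,x1,y1=b;a.append(cv2.resize(c["image"][y0:y1,x0:x1],(395,395*(y1-y0)//(x1-x0)),interpolation=2))
h=max(i.shape[0] for i in a);cv2.imwrite("pics/d.png",np.hstack([cv2.copyMakeBorder(i,0,h-i.shape[0],0,0,0) for i in a]))
E
```

```text
[0.56731307 0.02590678 0.10688169]
```

View pics/d.png

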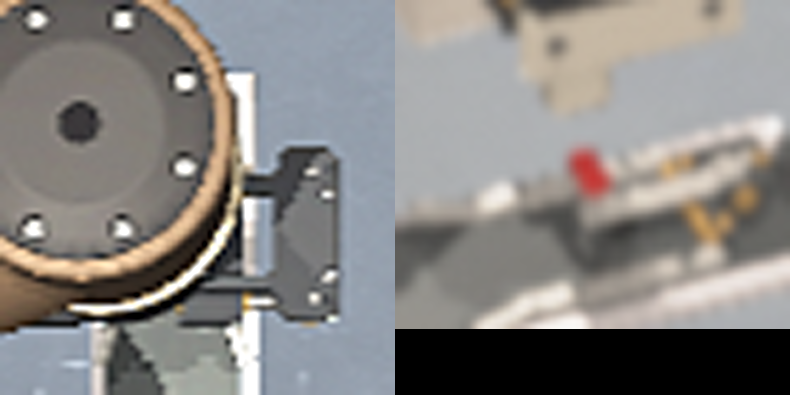

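The top view is blocked by the arm; the side view shows the fingers above and slightly left of the red knob, at about (590,173) in the picture. I'll shift to the knob and descend.

Call:
{"method": "send_rows", "body": {
  "steps": [
    {"dp": [10,17.5,0],"roll": 0,"jaw": 45},
    {"dp": [10,17.5,25],"roll": 0,"jaw": 45},
    {"dp": [10,17.5,50],"roll": 0,"jaw": 45},
    {"dp": [10,17.5,61],"roll": 0,"jaw": 45},
    {"dp": [10,17.5,61],"roll": 0,"jaw": 45}
  ]
}}

```text
time_s: 2.58
tcp_pos: [0.5777, 0.0079, 0.0462]
eef_rot: [180.0, 0.0, 0.0]
contact_force: [0.0, 0.6, -0.3]
gripper_width: 0.0393
gripper_force: 0.0
```

Call:
{"method": "send_rows", "body": {
  "steps": [
    {"dp": [0,0,0],"roll": 0,"jaw": 10},
    {"dp": [0,0,0],"roll": 0,"jaw": 10},
    {"dp": [0,0,0],"roll": 0,"jaw": 10},
    {"dp": [0,0,0],"roll": 0,"jaw": 10}
  ],
  "newtons": 10
}}

```text
time_s: 3.08
tcp_pos: [0.5781, 0.0092, 0.0471]
eef_rot: [-179.9, -0.1, 0.0]
contact_force: [-2.1, 5.9, 2.6]
gripper_width: 0.0174
gripper_force: 10.0
```

Call:
{"method": "send_rows", "body": {
  "steps": [
    {"dp": [2,-1.5,-5],"roll": 0,"jaw": 10},
    {"dp": [5,-1.5,-11],"roll": 0,"jaw": 10},
    {"dp": [9,-1.5,-16],"roll": 0,"jaw": 10},
    {"dp": [15,-1.5,-23],"roll": 0,"jaw": 10},
    {"dp": [22,-1.5,-29],"roll": 0,"jaw": 10}
  ],
  "newtons": 15
}}

```text
time_s: 3.7
tcp_pos: [0.5989, 0.0094, 0.0757]
eef_rot: [180.0, 0.1, -0.0]
contact_force: [-3.3, 0.4, -2.7]
gripper_width: 0.0182
gripper_force: 15.0
```

Call:
{"method": "send_rows", "body": {
  "steps": [
    {"dp": [10,0,-6],"roll": 0,"jaw": 10},
    {"dp": [20,0,-10],"roll": 0,"jaw": 10},
    {"dp": [34,0,-11.7],"roll": 0,"jaw": 10},
    {"dp": [45,0,-11],"roll": 0,"jaw": 10},
    {"dp": [54,0,-9],"roll": 0,"jaw": 10}
  ]
}}

```text
time_s: 4.32
tcp_pos: [0.6566, 0.0098, 0.0854]
eef_rot: [-180.0, -0.3, 0.0]
contact_force: [3.1, -0.4, 3.6]
gripper_width: 0.0177
gripper_force: 15.0
```

Call:
{"method": "send_rows", "body": {
  "steps": [
    {"dp": [2,0,0.7],"roll": 0,"jaw": 10},
    {"dp": [3,0,1],"roll": 0,"jaw": 10}
  ]
}}

```text
time_s: 4.58
tcp_pos: [0.6594, 0.0099, 0.0843]
eef_rot: [-180.0, -0.3, 0.0]
contact_force: [4.2, -0.2, 4.8]
gripper_width: 0.0177
gripper_force: 15.0
```

Call:
{"method": "send_rows", "body": {
  "steps": [
    {"dp": [0,0,0],"roll": 0,"jaw": 45},
    {"dp": [0,0,0],"roll": 0,"jaw": 45},
    {"dp": [0,0,-20],"roll": 0,"jaw": 50},
    {"dp": [0,0,-50],"roll": 0,"jaw": 50},
    {"dp": [-25,30,-70],"roll": 0,"jaw": 50}
  ]
}}

```text
time_s: 5.2
tcp_pos: [0.6324, -0.0194, 0.1537]
eef_rot: [180.0, -0.0, 0.1]
contact_force: [-0.0, -0.9, -1.0]
gripper_width: 0.0437
gripper_force: 0.0
```

Call:
{"method": "send_rows", "body": {
  "steps": [
    {"dp": [-35,50,0],"roll": 0,"jaw": 50},
    {"dp": [-70,95,0],"roll": 0,"jaw": 50},
    {"dp": [-105,145,0],"roll": 0,"jaw": 50},
    {"dp": [-140,190,0],"roll": 0,"jaw": 50},
    {"dp": [-180,232,0],"roll": 0,"jaw": 50}
  ]
}}

```text
time_s: 5.82
tcp_pos: [0.45, -0.2536, 0.153]
eef_rot: [-180.0, 0.0, 0.0]
contact_force: [0.3, -0.7, 1.3]
gripper_width: 0.0439
gripper_force: 0.0
```

```bash
python3 - <<'E'
from plant import r
from h import *
s=r.get_state();print(s["tcp_pos"],s["contact_force"])
c0=load("side0.pkl");c=r.capture("side");pickle.dump(c,open("side2.pkl","wb"))
t=load("top0.pkl");tn=r.capture("top");pickle.dump(tn,open("top2.pkl","wb"))
for nm,cc,box,z in(("top0",t,(340,238,368,258),.03),("side",c,(265,295,292,322),.02),("top2",tn,(340,238,368,258),.03)):
    h=cv2.cvtColor(cc["image"],cv2.COLOR_BGR2HSV);m=((h[...,0]>95)&(h[...,0]<130)&(h[...,1]>110)).astype(np.uint8)
    x0,y0,x1,y1=box;ys,xs=np.nonzero(m[y0:y1,x0:x1]);print(nm,len(xs),*( (xs.min()+x0,xs.max()+x0,ys.min()+y0,ys.max()+y0) if len(xs) else ()),cent(m,box)[0],onz(cc,cent(m,box)[0],z))
print("knob",cent(red(tn["image"]),(250,165,285,212)),cent(red(c["image"]),(283,180,325,213)))
a,na=cent(red(tn["image"]),(250,165,285,212));b,nb=cent(red(c["image"]),(283,180,325,213))
if na and nb:print(tri(tn,a,c,b))
E
```

```text
[ 0.44997082 -0.25355072  0.15299888] [ 0.25299743 -0.72729218  1.28225217]
top0 28 352 356 244 249 (354.14285714285717, 246.5) [ 0.45039977 -0.25343562  0.03      ]
side 58 276 282 305 314 (279.48275862068965, 309.37931034482756) [ 0.44853711 -0.25407508  0.02      ]
top2 0 (0.0, 0.0) [1.19597863 0.80572716 0.03      ]
knob ((264.45, 173.15), 20.0) ((322.2, 187.6), 5.0)
(array([0.65889948, 0.00891462, 0.08456756]), np.float64(0.001203880321909763))
```

Call:
{"method": "send_rows", "body": {
  "steps": [
    {"dp": [0,0,45],"roll": 0,"jaw": 50},
    {"dp": [0,0,90],"roll": 0,"jaw": 45},
    {"dp": [0,0,115],"roll": 0,"jaw": 40},
    {"dp": [0,0,129],"roll": 0,"jaw": 40},
    {"dp": [0,0,129],"roll": 0,"jaw": 40}
  ]
}}

```text
time_s: 6.55
tcp_pos: [0.4512, -0.2522, 0.0236]
eef_rot: [-180.0, 0.1, 0.0]
contact_force: [0.7, -0.8, -0.1]
gripper_width: 0.0352
gripper_force: 0.0
```

Call:
{"method": "send_rows", "body": {
  "steps": [
    {"dp": [0,0,0],"roll": 0,"jaw": 5},
    {"dp": [0,0,0],"roll": 0,"jaw": 5},
    {"dp": [0,0,0],"roll": 0,"jaw": 5},
    {"dp": [0,0,0],"roll": 0,"jaw": 5},
    {"dp": [0,0,0],"roll": 0,"jaw": 5}
  ],
  "newtons": 30
}}

```text
time_s: 7.18
tcp_pos: [0.4522, -0.2525, 0.0252]
eef_rot: [180.0, -0.1, 0.0]
contact_force: [-1.4, 0.8, 6.3]
gripper_width: 0.0138
gripper_force: 29.8
```

Call:
{"method": "send_rows", "body": {
  "steps": [
    {"dp": [0,0,-15],"roll": 0,"jaw": 5},
    {"dp": [0,0,-35],"roll": 0,"jaw": 5},
    {"dp": [0,0,-50],"roll": 0,"jaw": 5},
    {"dp": [0,-30,-55],"roll": 0,"jaw": 5},
    {"dp": [0,-70,-55],"roll": 0,"jaw": 5}
  ]
}}

```text
time_s: 7.8
tcp_pos: [0.452, -0.1821, 0.0804]
eef_rot: [180.0, -0.1, -0.1]
contact_force: [0.2, 0.8, -1.3]
gripper_width: 0.0139
gripper_force: 29.8
```

Call:
{"method": "send_rows", "body": {
  "steps": [
    {"dp": [1,-45,0],"roll": 0,"jaw": 5},
    {"dp": [2,-95,0],"roll": 0,"jaw": 5},
    {"dp": [3,-145,0],"roll": 0,"jaw": 5},
    {"dp": [4,-180,0],"roll": 0,"jaw": 5},
    {"dp": [4,-192,0],"roll": 0,"jaw": 5}
  ]
}}

```text
time_s: 8.43
tcp_pos: [0.4558, 0.0114, 0.08]
eef_rot: [-180.0, -0.1, 0.1]
contact_force: [1.1, -1.0, -1.4]
gripper_width: 0.0141
gripper_force: 29.8
```

```bash
python3 - <<'E'
from plant import r
from h import *
s=r.get_state();print(s["tcp_pos"],s["contact_force"],s["gripper_width"])
c=r.capture("side");cv2.imwrite("pics/e.png",cv2.resize(c["image"][170:260,205:345],None,fx=5,fy=5,interpolation=2))
E
```

```text
[0.45582897 0.01142055 0.08001716] [ 1.14895958 -0.96624824 -1.36354638] 0.014078094608583063
```

View pics/e.png

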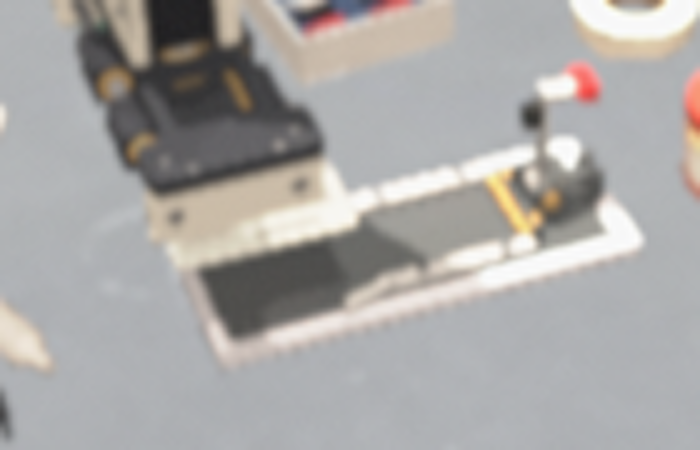

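The side view shows the plate held level above the bed, its near edge from (175,265) to (355,220), the clip standing open with its knob at (583,82), and the brass stop at (510,205).

Call:
{"method": "send_rows", "body": {
  "steps": [
    {"dp": [0,1.5,15],"roll": 0,"jaw": 5},
    {"dp": [0,1.5,28],"roll": 0,"jaw": 5},
    {"dp": [0,1.5,36],"roll": 0,"jaw": 5},
    {"dp": [0,1.5,38.5],"roll": 0,"jaw": 5},
    {"dp": [0,1.5,39],"roll": 0,"jaw": 5}
  ]
}}

```text
time_s: 9.1
tcp_pos: [0.4556, 0.0079, 0.0402]
eef_rot: [180.0, 0.0, -0.0]
contact_force: [-0.5, 0.1, -0.3]
gripper_width: 0.0135
gripper_force: 29.8
```

Call:
{"method": "send_rows", "body": {
  "steps": [
    {"dp": [0,0,0.7],"roll": 0,"jaw": 5},
    {"dp": [0,0,1.0],"roll": 0,"jaw": 5}
  ]
}}

```text
time_s: 9.35
tcp_pos: [0.4558, 0.0082, 0.0395]
eef_rot: [-180.0, -0.0, 0.0]
contact_force: [0.3, 0.1, -1.2]
gripper_width: 0.0137
gripper_force: 29.8
```

Call:
{"method": "send_rows", "body": {
  "steps": [
    {"dp": [8,-1,0.4],"roll": 0,"jaw": 5},
    {"dp": [18,-1.2,0.6],"roll": 0,"jaw": 5},
    {"dp": [28,-1.2,0.6],"roll": 0,"jaw": 5},
    {"dp": [38,-1.2,0.6],"roll": 0,"jaw": 5}
  ]
}}

```text
time_s: 9.85
tcp_pos: [0.4937, 0.0091, 0.0392]
eef_rot: [180.0, 0.1, 0.0]
contact_force: [-5.9, 0.2, 10.6]
gripper_width: 0.0141
gripper_force: 29.9
```

```bash
python3 - <<'E'
from plant import r
for i in range(4):
    s=r.get_state();print(s["time_s"],s["tcp_pos"].round(4),s["contact_force"].round(2),s["moment"].round(2))
E
```

```text
9.85 [0.4937 0.0091 0.0392] [-5.92  0.17 10.6 ] [-0.    2.1  -0.01]
9.85 [0.4937 0.0091 0.0392] [-5.92  0.17 10.6 ] [-0.    2.1  -0.01]
9.85 [0.4937 0.0091 0.0392] [-5.92  0.17 10.6 ] [-0.    2.1  -0.01]
9.85 [0.4937 0.0091 0.0392] [-5.92  0.17 10.6 ] [-0.    2.1  -0.01]
```

Call:
{"method": "send_rows", "body": {
  "steps": [
    {"dp": [0,0,-0.8],"roll": 0,"jaw": 5},
    {"dp": [8,0,-0.9],"roll": 0,"jaw": 5},
    {"dp": [16,0,-0.9],"roll": 0,"jaw": 5},
    {"dp": [24,0,-0.9],"roll": 0,"jaw": 5}
  ]
}}

```text
time_s: 10.35
tcp_pos: [0.5183, 0.0094, 0.0395]
eef_rot: [180.0, -0.0, 0.0]
contact_force: [0.4, -0.4, -0.3]
gripper_width: 0.0137
gripper_force: 29.9
```

Call:
{"method": "send_rows", "body": {
  "steps": [
    {"dp": [5,0,0],"roll": 0,"jaw": 5},
    {"dp": [9,0,0],"roll": 0,"jaw": 5},
    {"dp": [12,0,0],"roll": 0,"jaw": 5},
    {"dp": [14,0,0],"roll": 0,"jaw": 5}
  ]
}}

```text
time_s: 10.85
tcp_pos: [0.5317, 0.0093, 0.0396]
eef_rot: [180.0, 0.0, 0.0]
contact_force: [-0.2, 0.1, -1.3]
gripper_width: 0.0138
gripper_force: 29.9
```

Call:
{"method": "send_rows", "body": {
  "steps": [
    {"dp": [1,0,0],"roll": 0,"jaw": 5},
    {"dp": [2,0,0],"roll": 0,"jaw": 5},
    {"dp": [2,0,0],"roll": 0,"jaw": 5}
  ]
}}

```text
time_s: 11.22
tcp_pos: [0.5336, 0.0093, 0.0396]
eef_rot: [180.0, 0.0, 0.0]
contact_force: [0.2, -0.5, -1.1]
gripper_width: 0.0137
gripper_force: 29.9
```

Call:
{"method": "send_rows", "body": {
  "steps": [
    {"dp": [1,0,0],"roll": 0,"jaw": 5},
    {"dp": [2,0,0],"roll": 0,"jaw": 5},
    {"dp": [2,0,0],"roll": 0,"jaw": 5}
  ]
}}

```text
time_s: 11.6
tcp_pos: [0.5357, 0.0093, 0.0396]
eef_rot: [-180.0, -0.0, 0.0]
contact_force: [0.4, -0.8, -0.9]
gripper_width: 0.0138
gripper_force: 29.9
```

Call:
{"method": "send_rows", "body": {
  "steps": [
    {"dp": [0.8,0,0],"roll": 0,"jaw": 5},
    {"dp": [1.5,0,0],"roll": 0,"jaw": 5},
    {"dp": [1.5,0,0],"roll": 0,"jaw": 5}
  ]
}}

```text
time_s: 11.98
tcp_pos: [0.5372, 0.0093, 0.0396]
eef_rot: [-180.0, -0.0, 0.0]
contact_force: [-0.7, -0.1, -0.2]
gripper_width: 0.014
gripper_force: 29.9
```

Call:
{"method": "send_rows", "body": {
  "steps": [
    {"dp": [0.8,0,0],"roll": 0,"jaw": 5},
    {"dp": [1.5,0,0],"roll": 0,"jaw": 5},
    {"dp": [1.5,0,0],"roll": 0,"jaw": 5}
  ]
}}

```text
time_s: 12.35
tcp_pos: [0.5386, 0.0093, 0.0396]
eef_rot: [180.0, -0.0, 0.0]
contact_force: [0.3, 0.5, -1.6]
gripper_width: 0.0138
gripper_force: 29.9
```

Call:
{"method": "send_rows", "body": {
  "steps": [
    {"dp": [0.8,0,0],"roll": 0,"jaw": 5},
    {"dp": [1.5,0,0],"roll": 0,"jaw": 5},
    {"dp": [1.5,0,0],"roll": 0,"jaw": 5}
  ]
}}

```text
time_s: 12.72
tcp_pos: [0.5401, 0.0093, 0.0396]
eef_rot: [180.0, 0.0, 0.0]
contact_force: [-0.3, 0.1, -0.5]
gripper_width: 0.014
gripper_force: 29.9
```

Call:
{"method": "send_rows", "body": {
  "steps": [
    {"dp": [0.4,0,0],"roll": 0,"jaw": 5},
    {"dp": [0.8,0,0],"roll": 0,"jaw": 5},
    {"dp": [0.8,0,0],"roll": 0,"jaw": 5}
  ]
}}

```text
time_s: 13.1
tcp_pos: [0.5409, 0.0093, 0.0396]
eef_rot: [-180.0, -0.0, 0.0]
contact_force: [-0.0, 0.2, 0.4]
gripper_width: 0.0138
gripper_force: 29.9
```

Call:
{"method": "send_rows", "body": {
  "steps": [
    {"dp": [0.4,0,0],"roll": 0,"jaw": 5},
    {"dp": [0.8,0,0],"roll": 0,"jaw": 5},
    {"dp": [0.8,0,0],"roll": 0,"jaw": 5}
  ]
}}

```text
time_s: 13.48
tcp_pos: [0.5417, 0.0093, 0.0396]
eef_rot: [-180.0, -0.0, 0.0]
contact_force: [0.5, 0.2, -0.7]
gripper_width: 0.0136
gripper_force: 29.9
```

Call:
{"method": "send_rows", "body": {
  "steps": [
    {"dp": [0.4,0,0],"roll": 0,"jaw": 5},
    {"dp": [0.8,0,0],"roll": 0,"jaw": 5},
    {"dp": [0.8,0,0],"roll": 0,"jaw": 5}
  ]
}}

```text
time_s: 13.85
tcp_pos: [0.5424, 0.0093, 0.0396]
eef_rot: [180.0, 0.0, 0.0]
contact_force: [-0.5, -0.1, -0.3]
gripper_width: 0.0138
gripper_force: 29.9
```

Call:
{"method": "send_rows", "body": {
  "steps": [
    {"dp": [0.4,0,0],"roll": 0,"jaw": 5},
    {"dp": [0.8,0,0],"roll": 0,"jaw": 5},
    {"dp": [0.8,0,0],"roll": 0,"jaw": 5}
  ]
}}

```text
time_s: 14.22
tcp_pos: [0.5426, 0.0091, 0.0394]
eef_rot: [180.0, 0.1, -0.0]
contact_force: [-5.1, -0.4, -0.0]
gripper_width: 0.0137
gripper_force: 29.9
```

Call:
{"method": "send_rows", "body": {
  "steps": [
    {"dp": [0.2,0,0],"roll": 0,"jaw": 5},
    {"dp": [0.4,0,0.1],"roll": 0,"jaw": 5},
    {"dp": [0.4,0,0.1],"roll": 0,"jaw": 5},
    {"dp": [0.4,0,0.1],"roll": 0,"jaw": 5}
  ]
}}

```text
time_s: 14.72
tcp_pos: [0.5427, 0.009, 0.0393]
eef_rot: [180.0, 0.1, -0.0]
contact_force: [-6.4, 0.6, 2.9]
gripper_width: 0.0134
gripper_force: 29.9
```

Call:
{"method": "send_rows", "body": {
  "steps": [
    {"dp": [0.2,0,-0.2],"roll": 0,"jaw": 5},
    {"dp": [0.4,0,-0.2],"roll": 0,"jaw": 5},
    {"dp": [0.4,0,-0.2],"roll": 0,"jaw": 5}
  ]
}}

```text
time_s: 15.1
tcp_pos: [0.5427, 0.009, 0.0394]
eef_rot: [180.0, 0.1, -0.0]
contact_force: [-6.2, -0.4, 2.1]
gripper_width: 0.0138
gripper_force: 29.9
```

Call:
{"method": "send_rows", "body": {
  "steps": [
    {"dp": [0.2,0,-0.1],"roll": 0,"jaw": 5},
    {"dp": [0.4,0,-0.2],"roll": 0,"jaw": 5},
    {"dp": [0.4,0,-0.2],"roll": 0,"jaw": 5},
    {"dp": [0.4,0,-0.2],"roll": 0,"jaw": 5}
  ]
}}

```text
time_s: 15.6
tcp_pos: [0.5429, 0.0089, 0.0394]
eef_rot: [180.0, 0.2, -0.0]
contact_force: [-6.9, 0.1, 2.1]
gripper_width: 0.014
gripper_force: 29.9
```

Call:
{"method": "send_rows", "body": {
  "steps": [
    {"dp": [0.4,0,-0.1],"roll": 0,"jaw": 5},
    {"dp": [0.7,0,-0.2],"roll": 0,"jaw": 5},
    {"dp": [0.7,0,-0.2],"roll": 0,"jaw": 5},
    {"dp": [0.7,0,-0.2],"roll": 0,"jaw": 5}
  ]
}}

```text
time_s: 16.1
tcp_pos: [0.543, 0.0087, 0.0395]
eef_rot: [179.9, 0.2, -0.0]
contact_force: [-7.4, -0.2, 3.0]
gripper_width: 0.0138
gripper_force: 29.9
```

Call:
{"method": "send_rows", "body": {
  "steps": [
    {"dp": [0.5,0,-0.3],"roll": 0,"jaw": 5},
    {"dp": [1.0,0,-0.5],"roll": 0,"jaw": 5},
    {"dp": [1.0,0,-0.5],"roll": 0,"jaw": 5},
    {"dp": [1.0,0,-0.5],"roll": 0,"jaw": 5}
  ]
}}

```text
time_s: 16.6
tcp_pos: [0.5432, 0.0085, 0.0397]
eef_rot: [179.9, 0.3, -0.0]
contact_force: [-10.0, 0.3, 3.1]
gripper_width: 0.0133
gripper_force: 30.0
```

```bash
python3 - <<'E'
from plant import r
from h import *
for n in("side","top"):
    c=r.capture(n);pickle.dump(c,open(n+"3.pkl","wb"))
    if n=="side":cv2.imwrite("pics/f.png",cv2.resize(c["image"][170:260,205:345],None,fx=5,fy=5,interpolation=2))
    s=r.get_state();print(s["tcp_pos"].round(4),s["contact_force"].round(1),s["moment"].round(2),s["eef_rot"].round(2))
E
```

```text
[0.5432 0.0085 0.0397] [-10.5  -0.2   2.7] [0.06 3.46 0.14] [ 1.7993e+02  3.1000e-01 -3.0000e-02]
[0.5433 0.0085 0.0397] [-9.   0.2  0.7] [0.01 3.56 0.13] [ 1.7993e+02  3.0000e-01 -4.0000e-02]
```

View pics/f.png

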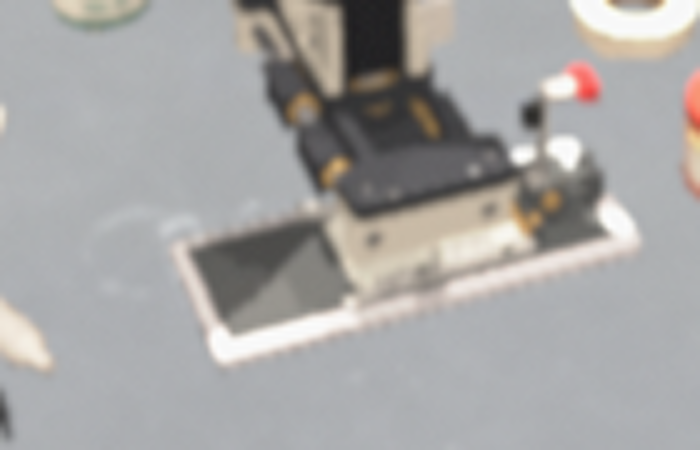

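The side view shows the plate between the rails with the gripper at its rear, over the mouth at about (430,230), and the clip still open at (583,82). The press is about 9 N; I'll ease it off and release.

Call:
{"method": "send_rows", "body": {
  "steps": [
    {"dp": [-0.8,0,0],"roll": 0,"jaw": 5},
    {"dp": [-1.4,0,0],"roll": 0,"jaw": 5},
    {"dp": [-1.4,0,0],"roll": 0,"jaw": 5}
  ]
}}

```text
time_s: 17.08
tcp_pos: [0.5431, 0.0088, 0.0399]
eef_rot: [180.0, 0.2, -0.0]
contact_force: [-6.0, -0.5, -0.7]
gripper_width: 0.0135
gripper_force: 29.9
```

Call:
{"method": "send_rows", "body": {
  "steps": [
    {"dp": [-0.6,0,0.2],"roll": 0,"jaw": 5},
    {"dp": [-0.9,0,0.2],"roll": 0,"jaw": 5},
    {"dp": [-0.9,0,0.2],"roll": 0,"jaw": 5}
  ]
}}

```text
time_s: 17.45
tcp_pos: [0.5429, 0.0089, 0.04]
eef_rot: [180.0, 0.1, -0.0]
contact_force: [-5.4, -1.4, -0.9]
gripper_width: 0.0135
gripper_force: 29.9
```

Some forward push remains, as wanted; now open and rise.

Call:
{"method": "send_rows", "body": {
  "steps": [
    {"dp": [0,0,0.3],"roll": 0,"jaw": 30},
    {"dp": [0,0,0.3],"roll": 0,"jaw": 45},
    {"dp": [0,0,0.3],"roll": 0,"jaw": 45},
    {"dp": [0,0,-30],"roll": 0,"jaw": 45},
    {"dp": [0,0,-75],"roll": 0,"jaw": 45}
  ]
}}

```text
time_s: 18.08
tcp_pos: [0.5434, 0.0092, 0.1153]
eef_rot: [180.0, 0.1, 0.0]
contact_force: [0.5, 0.5, 0.2]
gripper_width: 0.0394
gripper_force: 0.0
```

Call:
{"method": "send_rows", "body": {
  "steps": [
    {"dp": [0,0,-38],"roll": 0,"jaw": 45},
    {"dp": [40,-1,-38],"roll": 0,"jaw": 45},
    {"dp": [90,-1,-38],"roll": 0,"jaw": 45},
    {"dp": [115,-1,-38],"roll": 0,"jaw": 45},
    {"dp": [115,-1,-38],"roll": 0,"jaw": 45}
  ]
}}

```text
time_s: 18.7
tcp_pos: [0.6604, 0.0103, 0.1526]
eef_rot: [180.0, -0.0, -0.0]
contact_force: [-1.1, -0.1, 0.9]
gripper_width: 0.0396
gripper_force: 0.0
```

```bash
python3 - <<'E'
from plant import r
from h import *
s=r.get_state();print(s["tcp_pos"].round(4),s["contact_force"].round(1))
c=r.capture("side");cv2.imwrite("pics/g.png",cv2.resize(c["image"][170:260,205:345],None,fx=5,fy=5,interpolation=2))
E
```

```text
[0.6604 0.0103 0.1526] [-1.1 -0.1  0.9]
```

View pics/g.png

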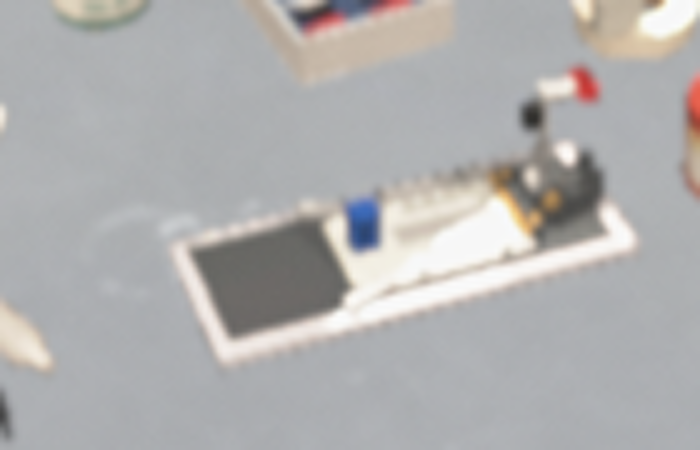

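The side view shows the plate lying flat between the rails against the brass stop (510,195), the rib upright at (363,222), and the clip open with its knob at (583,85).

Call:
{"method": "send_rows", "body": {
  "steps": [
    {"dp": [-0.7,0,30],"roll": 0,"jaw": 45},
    {"dp": [-0.7,0,58],"roll": 0,"jaw": 45},
    {"dp": [-0.7,0,68],"roll": 0,"jaw": 45},
    {"dp": [-0.7,0,68],"roll": 0,"jaw": 45}
  ]
}}

```text
time_s: 19.25
tcp_pos: [0.6578, 0.0103, 0.0855]
eef_rot: [180.0, 0.0, 0.0]
contact_force: [-0.3, -0.8, 0.1]
gripper_width: 0.0391
gripper_force: 0.0
```

Call:
{"method": "send_rows", "body": {
  "steps": [
    {"dp": [0,0,0],"roll": 0,"jaw": 10},
    {"dp": [0,0,0],"roll": 0,"jaw": 10},
    {"dp": [0,0,0],"roll": 0,"jaw": 10},
    {"dp": [0,0,0],"roll": 0,"jaw": 10}
  ],
  "newtons": 15
}}

```text
time_s: 19.75
tcp_pos: [0.6587, 0.01, 0.0863]
eef_rot: [180.0, -0.1, 0.0]
contact_force: [-0.7, -2.5, 4.4]
gripper_width: 0.0176
gripper_force: 15.0
```

Call:
{"method": "send_rows", "body": {
  "steps": [
    {"dp": [-6,0.3,-2],"roll": 0,"jaw": 10},
    {"dp": [-15,0.3,-3.8],"roll": 0,"jaw": 10},
    {"dp": [-24,0.3,-4.3],"roll": 0,"jaw": 10},
    {"dp": [-33.3,0.3,-3.4],"roll": 0,"jaw": 10},
    {"dp": [-42.3,0.3,-1.1],"roll": 0,"jaw": 10}
  ],
  "newtons": 20
}}

```text
time_s: 20.38
tcp_pos: [0.6175, 0.0098, 0.0881]
eef_rot: [180.0, -0.2, 0.0]
contact_force: [1.9, -4.5, 4.3]
gripper_width: 0.0178
gripper_force: 20.0
```

Call:
{"method": "send_rows", "body": {
  "steps": [
    {"dp": [-8.5,0.5,3.6],"roll": 0,"jaw": 10},
    {"dp": [-16.4,0.7,8.4],"roll": 0,"jaw": 10},
    {"dp": [-23.5,0.7,14.3],"roll": 0,"jaw": 10},
    {"dp": [-29.6,0.7,21.3],"roll": 0,"jaw": 10},
    {"dp": [-29.6,0.7,21.3],"roll": 0,"jaw": 10}
  ]
}}

```text
time_s: 21.0
tcp_pos: [0.5847, 0.0094, 0.0641]
eef_rot: [180.0, 0.2, -0.0]
contact_force: [-4.1, 1.7, 0.9]
gripper_width: 0.0175
gripper_force: 20.0
```

Call:
{"method": "send_rows", "body": {
  "steps": [
    {"dp": [-2.7,-0.2,4],"roll": 0,"jaw": 10},
    {"dp": [-5,-0.2,7.8],"roll": 0,"jaw": 10},
    {"dp": [-6.5,-0.2,10.5],"roll": 0,"jaw": 10},
    {"dp": [-7,-0.2,11.5],"roll": 0,"jaw": 10},
    {"dp": [-7,-0.2,11.5],"roll": 0,"jaw": 10}
  ]
}}

```text
time_s: 21.62
tcp_pos: [0.5789, 0.0094, 0.0535]
eef_rot: [180.0, 0.0, 0.0]
contact_force: [-4.5, 0.7, -0.9]
gripper_width: 0.0175
gripper_force: 20.0
```

Call:
{"method": "send_rows", "body": {
  "steps": [
    {"dp": [-0.8,0,0.8],"roll": 0,"jaw": 10},
    {"dp": [-1.2,0,1.6],"roll": 0,"jaw": 10},
    {"dp": [-1.2,0,1.6],"roll": 0,"jaw": 10}
  ]
}}

```text
time_s: 22.0
tcp_pos: [0.5784, 0.0094, 0.0522]
eef_rot: [180.0, -0.0, 0.0]
contact_force: [-3.2, -1.1, -1.6]
gripper_width: 0.0175
gripper_force: 20.0
```

Call:
{"method": "send_rows", "body": {
  "steps": [
    {"dp": [-0.5,0,0.7],"roll": 0,"jaw": 10},
    {"dp": [-0.8,0,1.2],"roll": 0,"jaw": 10},
    {"dp": [-0.8,0,1.2],"roll": 0,"jaw": 10}
  ]
}}

```text
time_s: 22.38
tcp_pos: [0.5778, 0.0095, 0.051]
eef_rot: [-180.0, -0.1, 0.0]
contact_force: [0.4, -2.1, -1.3]
gripper_width: 0.0179
gripper_force: 20.0
```

Call:
{"method": "send_rows", "body": {
  "steps": [
    {"dp": [-0.2,0,0.6],"roll": 0,"jaw": 10},
    {"dp": [-0.3,0,1.0],"roll": 0,"jaw": 10},
    {"dp": [-0.3,0,1.0],"roll": 0,"jaw": 10}
  ]
}}

```text
time_s: 22.75
tcp_pos: [0.5776, 0.0096, 0.0505]
eef_rot: [-180.0, -0.1, 0.0]
contact_force: [-0.1, -2.5, 4.6]
gripper_width: 0.0171
gripper_force: 20.0
```

Call:
{"method": "send_rows", "body": {
  "steps": [
    {"dp": [0,0,-0.4],"roll": 0,"jaw": 10},
    {"dp": [0,0,-0.4],"roll": 0,"jaw": 10}
  ]
}}

```text
time_s: 23.0
tcp_pos: [0.5776, 0.0096, 0.0505]
eef_rot: [-180.0, -0.1, 0.0]
contact_force: [2.2, -4.0, 1.3]
gripper_width: 0.0174
gripper_force: 20.0
```

Call:
{"method": "send_rows", "body": {
  "steps": [
    {"dp": [0.2,0.5,0],"roll": 0,"jaw": 10},
    {"dp": [0.2,0.5,0],"roll": 0,"jaw": 45},
    {"dp": [0.2,0.5,0],"roll": 0,"jaw": 45},
    {"dp": [0.2,0.5,0],"roll": 0,"jaw": 45},
    {"dp": [0,0.5,-25],"roll": 0,"jaw": 45}
  ]
}}

```text
time_s: 23.62
tcp_pos: [0.5754, 0.0086, 0.0737]
eef_rot: [179.9, 0.2, -0.0]
contact_force: [0.5, -0.4, 1.1]
gripper_width: 0.039
gripper_force: 0.0
```

Call:
{"method": "send_rows", "body": {
  "steps": [
    {"dp": [0,0,-50],"roll": 0,"jaw": 45},
    {"dp": [-50,0,-80],"roll": 0,"jaw": 45},
    {"dp": [-60,-60,-100],"roll": 0,"jaw": 45},
    {"dp": [-60,-120,-100],"roll": 0,"jaw": 45},
    {"dp": [-60,-170,-100],"roll": 0,"jaw": 45}
  ]
}}

```text
time_s: 24.25
tcp_pos: [0.5167, 0.1811, 0.1762]
eef_rot: [-179.9, -0.1, 0.0]
contact_force: [0.8, -0.0, -0.8]
gripper_width: 0.0394
gripper_force: 0.0
```

```bash
python3 - <<'E'
from plant import r
from h import *
s=r.get_state();print(s["tcp_pos"].round(4),s["contact_force"].round(1))
c=r.capture("side");t=r.capture("top")
a=cv2.resize(c["image"][180:260,215:345],(455,280),interpolation=2);b=cv2.resize(t["image"][165:255,225:305],(320,360),interpolation=2)
cv2.imwrite("pics/i.png",np.hstack([cv2.copyMakeBorder(a,0,80,0,0,0),b]))
a,na=cent(red(c["image"]),(283,195,300,213));b,nb=cent(red(t["image"]),(255,190,275,212))
print(na,nb,tri(c,a,t,b))
E
```

```text
[0.5167 0.1811 0.1762] [ 0.8 -0.  -0.8]
13.0 20.0 (array([0.57726635, 0.00828946, 0.05409189]), np.float64(0.002813028401260872))
```

View pics/i.png

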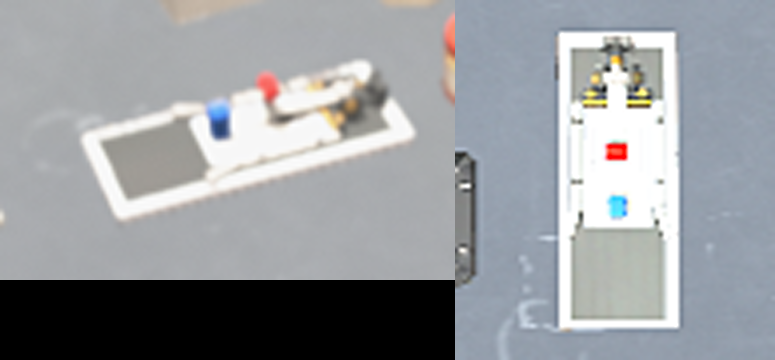

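The final views show the plate square between the rails and against the stop (top view, stop at about y=98), the clip down on it with its knob at (617,152), and the robot clear.

```bash
python3 -c "
from plant import r
print(r.close_job())"
```

```text
the job is handed in; nothing more can be done
None
```

The job is handed in: the clip was opened, the plate slid in and pressed against the brass stop at about 9 N (10.5 N peak reading), and the clip lowered onto it by its knob and released. The last pictures show the plate at the stop with the clip down on it, about 24 s used; the verdict was not reported.

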